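# Put the probe-station objectives back in their caddy

### The job

Put the four black long-working-distance objectives away in the caddy: stand each one upright, lens up, right down in the nest whose colour matches its band. Set them down gently without dropping or tipping any, and leave the two chrome objectives, which belong to another microscope, standing where they are.

Things in the scene. Friction and masses are not known exactly. Their poses are not given: they have to be found in the camera images.
- objective_red: Microscope objective with a BLACK barrel and a red band, standing upright on the bench, lens up; 62 mm tall, 0.18-0.37 kg. Steel thread dia 26 mm from 0 to 5 mm height, straight black barrel dia 34 mm from 5 to 38 mm (grip here), cone with the red band to 46 mm, black nose dia 22-16 mm above. Origin: centre of underside; z up its axis; yaw arbitrary.
- objective_yellow: Microscope objective with a BLACK barrel and a yellow band, standing upright on the bench, lens up; 62 mm tall, 0.18-0.37 kg. Steel thread dia 26 mm from 0 to 5 mm height, straight black barrel dia 34 mm from 5 to 38 mm (grip here), cone with the yellow band to 46 mm, black nose dia 22-16 mm above. Origin: centre of underside; z up its axis; yaw arbitrary.
- objective_green: Microscope objective with a BLACK barrel and a green band, standing upright on the bench, lens up; 72 mm tall, 0.18-0.37 kg. Steel thread dia 26 mm from 0 to 5 mm height, straight black barrel dia 34 mm from 5 to 48 mm (grip here), cone with the green band to 56 mm, black nose dia 22-16 mm above. Origin: centre of underside; z up its axis; yaw arbitrary.
- objective_blue: Microscope objective with a BLACK barrel and a blue band, standing upright on the bench, lens up; 78 mm tall, 0.18-0.37 kg. Steel thread dia 26 mm from 0 to 5 mm height, straight black barrel dia 34 mm from 5 to 54 mm (grip here), cone with the blue band to 62 mm, black nose dia 22-16 mm above. Origin: centre of underside; z up its axis; yaw arbitrary.
- nest_red: The red nest: round red collar, dia 62, 20 mm high, open well dia 50, 16 mm deep, its floor 4 mm above the nest's underside. One of 4 in a row (any order, 80 mm apart) in a fixed low grey caddy, 100 x 376 mm, rim 14 mm high, a carrying bar 40 mm high along each short end. Fixed. Origin: centre of underside, 6 mm above the bench; z up, y along the row.
- nest_yellow: The yellow nest: round yellow collar, dia 62, 20 mm high, open well dia 50, 16 mm deep, its floor 4 mm above the nest's underside. One of 4 in a row (any order, 80 mm apart) in a fixed low grey caddy, 100 x 376 mm, rim 14 mm high, a carrying bar 40 mm high along each short end. Fixed. Origin: centre of underside, 6 mm above the bench; z up, y along the row.
- nest_green: The green nest: round green collar, dia 62, 20 mm high, open well dia 50, 16 mm deep, its floor 4 mm above the nest's underside. One of 4 in a row (any order, 80 mm apart) in a fixed low grey caddy, 100 x 376 mm, rim 14 mm high, a carrying bar 40 mm high along each short end. Fixed. Origin: centre of underside, 6 mm above the bench; z up, y along the row.
- nest_blue: The blue nest: round blue collar, dia 62, 20 mm high, open well dia 50, 16 mm deep, its floor 4 mm above the nest's underside. One of 4 in a row (any order, 80 mm apart) in a fixed low grey caddy, 100 x 376 mm, rim 14 mm high, a carrying bar 40 mm high along each short end. Fixed. Origin: centre of underside, 6 mm above the bench; z up, y along the row.
- chrome_yellow: Look-alike: a shorter objective of another microscope with a bright CHROME barrel (dia 29, 50 mm tall, slender chrome nose) and a thin yellow band, standing upright on the bench; does not belong in the caddy. 0.11 kg. Origin: centre of underside; z up its axis.
- chrome_green: Look-alike: a shorter objective of another microscope with a bright CHROME barrel (dia 29, 54 mm tall, slender chrome nose) and a thin green band, standing upright on the bench; does not belong in the caddy. 0.11 kg. Origin: centre of underside; z up its axis.
There are look-alikes about, which are no part of the job. Leave any orange look-alike of the objective_green alone.

How it is judged:
By the outcome, as a careful person would: the job done as asked, in the order asked, and still so for the second after the job is handed in, with the robot touching nothing.
It also fails if it takes over 109 s, if anything falls off the work surface, if the arm or the gripper's body presses on something with over 40 N, if the wrist force passes 120 N, or if a joint passes its speed limit or range.

### The arm

A 6-joint arm with a two-finger parallel gripper is mounted at the origin on the work surface. World frame = base frame: x ahead of the robot, y to its left, z up, the work surface at z = 0. Lengths are in m, angles in degrees, forces in N, time in s.
With the tool pointing down it reaches from about 0.15 to 0.775 m from the base axis. Payload 6.1 kg.
Tool frame: the origin (TCP) lies on the centre line of the jaws, within the pads' length; the fingertips stand 17 mm ahead of it and the grasp point (between the pads) lies 2 mm behind it (tips_ahead is the distance from the TCP to the fingertips, in m); z points along the fingers, y is the line along which they close (so a half turn about z gives the same grasp; the last joint's range is limited). The gripper opens to 85 mm and grips with 20 to 120 N. Pads are 22 mm wide; open, the fingers measure 114 mm over their backs; the gripper's body (76 mm by 85 mm) begins 54 mm behind the grasp point. The pads swing forward as they close: fully open they stand 13 mm farther back than shut.
Start: joints at [72.823, 7.208, -2.269, 80.523, 0, 90], TCP at [0.155, 0.502, 0.248] pointing down, gripper open.
Joint ranges: [-155.77, 155.77], [-54.66, 111.73], [-72.52, 77.12], [-102.08, 115.82], [-83.92, 84.16], [-180, 180]. Speed limits (degrees/s): [136.94, 136.94, 172.46, 180, 180, 180].

### API

Orientations are given as [roll, pitch, yaw] about the fixed x, y, z axes, in that order (R = Rz(yaw) Ry(pitch) Rx(roll)).
In Python, from cell import sense, read_camera, camera_params, job_done, masks_of, mark_of, tips_ahead gives the robot as it stands. The module is installed in compiled form; this text tells all that it offers.
- The arm moves only by the shell command python3 -m creep 'ROWS' [FORCE]. ROWS is JSON, a list of rows, each an object of numbers: "gripper": the finger opening in cm, from 0 to 8.54; "x", "y", "z": the shift along the tool's x, y, z in cm; "wx", "wy", "wz": the turn, a rotation vector about the tool's x, y, z in degrees. A call has 1 to 10 rows; each row is the pose to reach, as a shift and turn from the pose commanded when the call began, along the tool's axes at that moment; what a row does not reach only later rows make up. A row lasts 1/10 s, in which the tool goes at most 50 mm and 8.59 degrees, less where a joint would pass 70% of its speed; a pose out of reach is approached as far as the arm can. A call with a gripper value outside its range is refused whole. The fingers move at their own pace and stop on an object; FORCE is the grip in N (left out, the last holds). Time passes only in rows, so rows that repeat a pose let the fingers close. It gives the time, the measured TCP pose, the force, the opening and the grip force at its end, in the units of the state.
- sense(): the state, without advancing time (a new reading comes with each control period).
- read_camera(name): name is "scene" or "top" or "wrist"; returns the picture (480x640x3 uint8, blue, green, red); there is no depth.
- camera_params(name): a dict with "mtx" (3x3 intrinsics, pixels), "dist_coeffs" ([k1, k2, p1, p2, k3] as OpenCV has them; the pictures are not rectified), "rvec" (rotation vector, rad) and "tvec" (3), from world to camera coordinates, as OpenCV has them; the wrist camera has in their place "tool_from_camera" (4x4, takes a point from camera to tool coordinates, whose origin is the TCP and whose axes are the flange's). Camera axes: x right, y down, z forward; pixel columns grow to the right and rows downward; lengths in m; the calibration is good to about 2 mm. A picture is of the moment at which its call begins: read the wrist's pose just before it. camera_params takes no time and is no camera call.
- job_done(): hands the job in; it is judged then, once.
Trained networks look in the newest picture that a camera, given by its name, has taken for a name from the list of things; names that differ only in an ending like _2 or _b are one class to them, and where a whole thing is asked for, a point or a joint stands for the part that bears it (a point fixed in the world has none). Each returns a list of dicts, best first, with "confidence" (0 to 1); they miss things now and then, are a little off and sometimes report something else, mostly with a low value. They report only what shows in the picture. A call takes as long as a camera call. They do not tell look-alikes from the thing itself.
- masks_of(camera, label): "pixels" (480x640 bool, what is visible of it) and "rect" ([left, top, right, bottom] as shares, 0 to 1, of the picture: columns of its width, rows of its height, round what is visible of it).
- mark_of(camera, label): "centre" ([column, row] as shares, 0 to 1, of the picture: columns of its width, rows of its height: a listed point, or the origin of a listed thing).
The state is a dict: "clock": time; "qpos": joint angles; "qvel": joint speeds; "effort": joint torques, N m; "eef_pos": TCP position; "eef_rot": TCP orientation; "contact_force": force on the tool from outside, world axes, zero at the start; "torque": the same for the moment, N m; "grip_width": finger opening in m; "finger_force": force on a finger pad.
Only numpy, scipy, OpenCV 4.12 (cv2) and the standard library are available. Lean on these libraries where they do the work, as an engineer would, in place of code of your own. Each camera call takes 0.05 s, during which the arm holds its last target. There are 200 camera calls.

## Working session

There is one attempt and no reset: what is moved stays moved. The work goes in short steps, Python scripts to look and compute and a shell command to move; the robot and the scene stay as the last step left them, time stands still between calls to the robot, and variables do not carry over. Pictures are saved under pics/ and viewed, at most 14 in all, crops included, and the job is handed in when it is done.

```bash
mkdir -p pics; cat > h.py <<'E'
import numpy as np, cv2
from scipy.spatial.transform import Rotation as R
from cell import *
def ray(cam,px,s=None):
    p=camera_params(cam); K=np.array(p["mtx"],float); d=np.array(p["dist_coeffs"],float)
    n=cv2.undistortPoints(np.array([[px]],float),K,d)[0,0]; v=np.array([n[0],n[1],1])
    if "rvec" in p:
        Rm=cv2.Rodrigues(np.array(p["rvec"],float))[0]; t=np.array(p["tvec"],float).ravel()
        return -Rm.T@t, Rm.T@v
    T=np.array(p["tool_from_camera"]); Rw=R.from_euler('xyz',s["eef_rot"],degrees=True).as_matrix()
    return np.array(s["eef_pos"])+Rw@T[:3,3], Rw@T[:3,:3]@v
def atz(cam,px,z,s=None):
    o,v=ray(cam,px,s); return (o+v*(z-o[2])/v[2])
def tri(rays):
    A=np.zeros((3,3));b=np.zeros(3)
    for o,v in rays:
        v=v/np.linalg.norm(v);P=np.eye(3)-np.outer(v,v);A+=P;b+=P@o
    return np.linalg.solve(A,b)
E
python3 - <<'E'
from h import *
s=sense(); print(s["eef_pos"],s["eef_rot"],s["clock"])
for c in ["scene","top"]:
    cv2.imwrite(f"pics/{c}0.png",read_camera(c))
    for l in ["objective_red","objective_yellow","objective_green","objective_blue","nest_red","nest_yellow","nest_green","nest_blue","chrome_yellow","chrome_green"]:
        for m in mark_of(c,l)[:3]:
            px=np.array(m["centre"])*[640,480]
            print(c,l,round(m["confidence"],2),px.round(1),atz(c,px,0.006 if "nest" in l else 0)[:2].round(4))
print(sense()["clock"]); print(camera_params("wrist"))
E
```

```text
[0.15494388 0.50122034 0.2475252 ] [-1.79908829e+02  1.04997944e-03  1.62822575e+02] 0.0
scene objective_red 0.76 [285.6 211.1] [ 0.45   -0.1637]
scene objective_yellow 0.82 [273.8 169.1] [ 0.3789 -0.3182]
scene objective_green 0.88 [332.5 261. ] [0.4661 0.0135]
scene objective_green 0.61 [374.1 279. ] [0.4354 0.0937]
scene objective_blue 0.97 [504.2 349.6] [0.3752 0.3298]
scene nest_red 0.71 [262.8 287.4] [ 6.09e-01 -3.00e-04]
scene nest_yellow 0.82 [235.5 263.8] [ 0.6178 -0.0791]
scene nest_yellow 0.46 [275.3 169.1] [ 0.3811 -0.3078]
scene nest_green 0.92 [286.1 317.6] [0.6142 0.078 ]
scene nest_blue 0.71 [218.2 237. ] [ 0.6078 -0.1646]
scene nest_blue 0.44 [237.  263.2] [ 0.6148 -0.0789]
scene chrome_yellow 0.76 [411.4 317.9] [0.4466 0.1961]
scene chrome_green 0.84 [310.1 226.8] [ 0.4397 -0.0914]
scene chrome_green 0.66 [372.  276.6] [0.4343 0.0871]
scene chrome_green 0.43 [260.1 288.2] [ 0.611  -0.0065]
top objective_red 0.89 [418.3 270.5] [ 0.4572 -0.1721]
top objective_yellow 0.67 [502.7 313.7] [ 0.3791 -0.3228]
top objective_green 0.64 [312.5 267.9] [0.4618 0.0206]
top objecti
[... 428 characters left out ...]
215.9 277.5] [0.444  0.1959]
top chrome_green 0.54 [374.7 284.8] [ 0.4311 -0.0923]
1.1
{'mtx': array([[404.07938253,   0.        , 315.68188707],
       [  0.        , 404.07938253, 241.73316172],
       [  0.        ,   0.        ,   1.        ]]), 'dist_coeffs': array([-0.07515685,  0.        ,  0.        ,  0.        ,  0.        ]), 'tool_from_camera': array([[-1.60991806e-03, -9.60829567e-01, -2.77135259e-01,
         7.04337281e-02],
       [ 9.99998622e-01, -1.65884323e-03, -5.79147353e-05,
         7.02362450e-04],
       [-4.04077759e-04, -2.77134971e-01,  9.60830914e-01,
        -1.24515759e-01],
       [ 0.00000000e+00,  0.00000000e+00,  0.00000000e+00,
         1.00000000e+00]])}
```

View pics/top0.png

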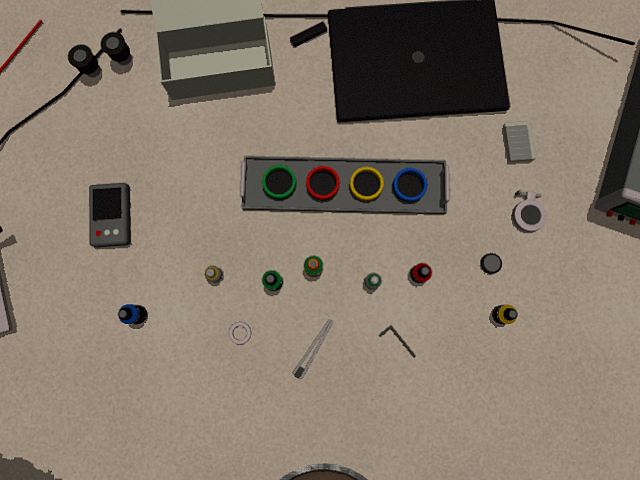

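View pics/scene0.png

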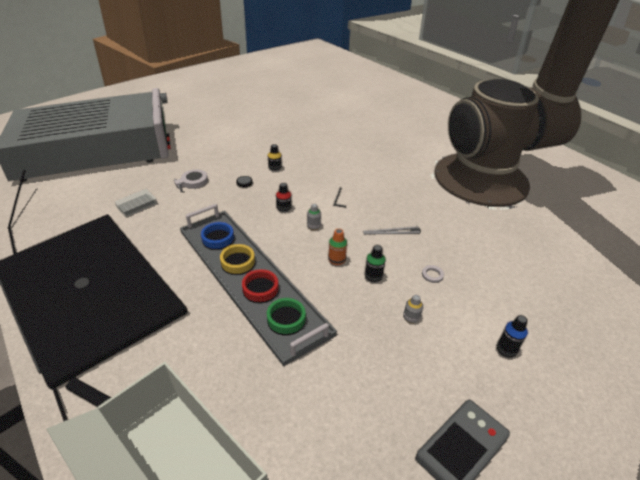

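In the top view, the black-barrelled objectives are green (272,281), red (421,273), yellow (505,314) and blue (132,314). The look-alikes are the orange one with a green band (313,267), chrome yellow (213,274) and chrome green (373,282). The nests run green (279,182), red (322,183), yellow (366,184), blue (410,185). By description the true green is the black barrel at (272,281), which is (375,263) in the scene view. I'll confirm that in one crop and fit positions from both views.

```bash
cat >> h.py <<'E'
def prof(L,b): # black objective: list of (z,r)
    return [(0,.013),(.005,.013),(.005,.017),(b,.017),(b+.008,.011),(L,.008)]
PR=dict(red=prof(.062,.038),yellow=prof(.062,.038),green=prof(.072,.048),blue=prof(.078,.054))
def proj(cam,P,s=None):
    p=camera_params(cam);K=np.array(p["mtx"],float);d=np.array(p["dist_coeffs"],float)
    if "rvec" in p: rv,tv=np.array(p["rvec"],float),np.array(p["tvec"],float)
    else:
        T=np.eye(4);T[:3,:3]=R.from_euler('xyz',s["eef_rot"],degrees=True).as_matrix();T[:3,3]=s["eef_pos"]
        C=np.linalg.inv(T@np.array(p["tool_from_camera"]));rv=cv2.Rodrigues(C[:3,:3])[0];tv=C[:3,3]
    return cv2.projectPoints(np.array(P,float),rv,tv,K,d)[0][:,0]
def sil(cam,x,y,z0,pr,k=1.,s=None,S=4):
    a=np.linspace(0,2*np.pi,32,endpoint=False);im=np.zeros((480*S,640*S),np.uint8)
    rings=[proj(cam,np.c_[x+r*np.cos(a),y+r*np.sin(a),0*a+z0+k*z],s) for z,r in pr]
    for u,v in zip(rings,rings[1:]):
        cv2.fillConvexPoly(im,cv2.convexHull(((np.r_[u,v]+.5)*S).astype(np.int32)),1)
    return cv2.resize(im.astype(np.float32),(640,480),interpolation=cv2.INTER_AREA)
def hull(m):
    im=np.zeros(m.shape,np.uint8);pts=np.argwhere(m)[:,::-1].astype(np.int32)
    cv2.fillConvexPoly(im,cv2.convexHull(pts.reshape(-1,1,2)),1);return im.astype(np.float32)
E
python3 - <<'E'
from h import *
from scipy.optimize import minimize
print("tips",tips_ahead() if callable(tips_ahead) else tips_ahead)
im={c:read_camera(c) for c in["scene","top"]}
a=cv2.resize(im["scene"][200:330,260:440],None,fx=3,fy=3,interpolation=cv2.INTER_CUBIC)
cv2.imwrite("pics/crop1.png",a)
g=dict(red=(.453,-.169),yellow=(.379,-.321),green=(.434,.093),blue=(.376,.327))
n=dict(red=(.617,0),yellow=(.617,-.078),green=(.617,.077),blue=(.614,-.158))
def near(c,l,xy,z):
    t=proj(c,[[*xy,z]])[0]
    ms=[(np.hypot(*(np.argwhere(m["pixels"])[:,::-1].mean(0)-t)),m) for m in masks_of(c,l) if m["pixels"].sum()>20]
    ms=[m for m in ms if m[0]<15]
    return min(ms,key=lambda q:q[0])[1]["pixels"] if ms else None
out={}
for kind,G in(("objective_",g),("nest_",n)):
  for c,xy in G.items():
    M={cam:near(cam,kind+c,xy,.03 if kind[0]=="o" else .02) for cam in im}
    M={k:(v.astype(np.float32) if kind[0]=="o" else hull(v)) for k,v in M.items() if v is not None}
    pr=PR[c] if kind[0]=="o" else [(0,.031),(.02,.031)]; z0=0 if kind[0]=="o" else .006
    def f(p,cams):
        e=0
        for cam in cams:
            s=sil(cam,p[0],p[1],z0,pr,p[2]);e+=np.abs(s-M[cam]).sum()/M[cam].sum()
        return e
    res=[]
    for cams in ([*M],)+tuple([k] for k in M):
        r=minimize(f,[*xy,1.],args=(cams,),method="Nelder-Mead",options=dict(initial_simplex=[[*xy,1],[xy[0]+.008,xy[1],1],[xy[0],xy[1]+.008,1],[*xy,1.15]],xatol=2e-4,fatol=1e-3,maxiter=120))
        res.append((cams,r.x.round(4),round(r.fun,2)))
    print(kind+c,*res,sep="\n   ")
print(sense()["clock"])
E
```

```text
tips 0.017
objective_red
   (['scene', 'top'], array([ 0.4505, -0.1708,  1.0086]), np.float64(0.21))
   (['scene'], array([ 0.4466, -0.1746,  0.9548]), np.float64(0.05))
   (['top'], array([ 0.4514, -0.1708,  1.0302]), np.float64(0.06))
objective_yellow
   (['scene', 'top'], array([ 0.3773, -0.3172,  1.0122]), np.float64(0.24))
   (['scene'], array([ 0.3745, -0.3191,  0.9686]), np.float64(0.07))
   (['top'], array([ 0.3786, -0.3188,  0.8993]), np.float64(0.05))
objective_green
   (['scene', 'top'], array([0.4368, 0.0903, 1.0107]), np.float64(0.29))
   (['scene'], array([0.4325, 0.087 , 0.958 ]), np.float64(0.08))
   (['top'], array([0.4379, 0.0913, 0.7461]), np.float64(0.08))
objective_blue
   (['scene', 'top'], array([0.3775, 0.3331, 0.98  ]), np.float64(0.21))
   (['scene'], array([0.3746, 0.3321, 0.951 ]), np.float64(0.04))
   (['top'], array([0.3783, 0.3359, 0.7791]), np.float64(0.06))
nest_red
   (['scene', 'top'], array([0.6162, 0.0022, 1.066 ]), np.float64(0.12))
   (['scene'], array([6.142e-01, 4.000e-04, 9.294e-01]), np.float64(0.04))
   (['top'], array([0.6174, 0.0021, 1.0077]), np.float64(0.03))
nest_yellow
   (['scene', 'top'], array([ 0.6135, -0.0779,  1.0253]), np.float64(0.13))
   (['scene'], array([ 0.6129, -0.0786,  0.981 ]), np.float64(0.04))
   (['top'], array([ 0.617 , -0.079 ,  0.4546]), np.float64(0.04))
nest_green
   (['scene', 'top'], array([0.6171, 0.0817, 0.9454]), np.float64(0.12))
   (['scene'], array([0.6163, 0.0818, 0.9321]), np.float64(0.02))
   (['top'], array([0.6187, 0.0814, 1.0338]), np.float64(0.05))
nest_blue
   (['scene'], array([ 0.6107, -0.1605,  0.7787]), np.float64(0.05))
   (['scene'], array([ 0.6107, -0.1605,  0.7787]), np.float64(0.05))
2.0
```

View pics/crop1.png

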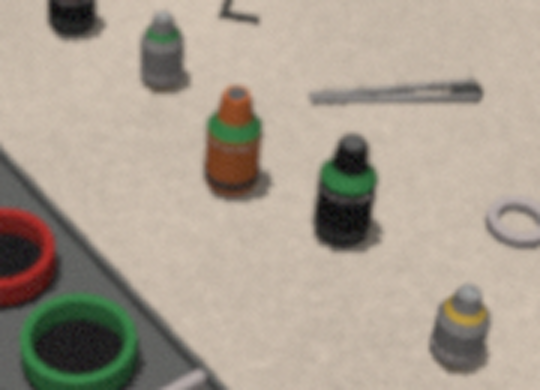

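The crop shows the orange barrel with a green band at crop (235,140), which stays put. The black barrel with a green band at crop (347,190) is objective_green. The fitted heights agree with the text to about 1%. I'll turn the jaws to close along x and hover over blue.

```bash
python3 -m creep '[{"gripper":8.5,"x":-2.6,"y":-1.0,"z":0.5,"wz":8.1},{"x":-5.8,"y":-2.1,"z":1.0,"wz":16.2},{"x":-8.7,"y":-3.2,"z":1.5,"wz":24.3},{"x":-11.6,"y":-4.2,"z":2.1,"wz":32.4},{"x":-14.5,"y":-5.3,"z":2.6,"wz":40.5},{"x":-17.4,"y":-6.3,"z":3.1,"wz":48.6},{"x":-20.4,"y":-7.4,"z":3.7,"wz":56.7},{"x":-23.3,"y":-8.4,"z":4.2,"wz":64.8},{"x":-26.2,"y":-9.5,"z":4.75,"wz":72.8},{"x":-26.2,"y":-9.5,"z":4.75,"wz":72.8}]' 40
cat >> h.py <<'E'
from scipy.optimize import minimize
def wfit(c,xy,kind="objective_",z0=None,cams=("wrist",)):
    """fit x,y,height scale of a thing in the wrist picture"""
    o=kind[0]=="o"; z0=(0 if o else .006) if z0 is None else z0
    pr=PR[c] if o else [(0,.031),(.02,.031)]
    s=sense(); im=read_camera("wrist"); t=proj("wrist",[[*xy,.03]],s)[0]
    ms=[(np.hypot(*(np.argwhere(m["pixels"])[:,::-1].mean(0)-t)),m) for m in masks_of("wrist",kind+c) if m["pixels"].sum()>50]
    ms=[m for m in ms if m[0]<60]
    if not ms: print("none"); return im,None,s
    M=min(ms,key=lambda q:q[0])[1]["pixels"]; M=M.astype(np.float32) if o else hull(M)
    def f(p): return np.abs(sil("wrist",p[0],p[1],z0,pr,p[2],s,2)-M).sum()/M.sum()
    r=minimize(f,[*xy,1.],method="Nelder-Mead",options=dict(initial_simplex=[[*xy,1],[xy[0]+.008,xy[1],1],[xy[0],xy[1]+.008,1],[*xy,1.15]],xatol=1e-4,fatol=5e-4,maxiter=150))
    print(kind+c,"xy,scale",r.x.round(4),"err",round(r.fun,3),"tcp",np.round(s["eef_pos"],4),np.round(s["eef_rot"],2),"clock",s["clock"])
    return im,r.x,s
E
python3 - <<'E'
from h import *
im,x,s=wfit("blue",(.3775,.333)); cv2.imwrite("pics/w1.png",im)
E
```

```text
objective_blue xy,scale [ 3.763e-01  3.277e-01 -1.000e-04] err 0.528 tcp [0.1551 0.5016 0.2483] [180.    -0.   162.82] clock 2.0validation failed for argument at $[0]...
```

View pics/w1.png

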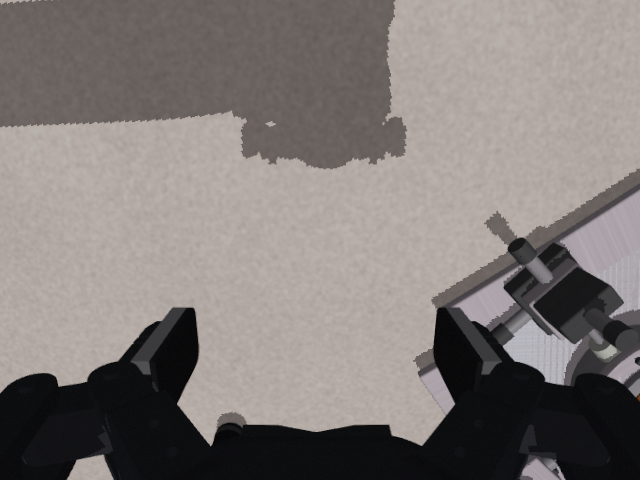

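The wrist picture shows only empty bench between the open fingers, because the move was refused. Row 0 probably needs every key.

```bash
python3 -m creep '[{"gripper":8.5,"x":-2.6,"y":-1.0,"z":0.5,"wx":0,"wy":0,"wz":8.1},{"gripper":8.5,"x":-5.8,"y":-2.1,"z":1.0,"wx":0,"wy":0,"wz":16.2},{"gripper":8.5,"x":-8.7,"y":-3.2,"z":1.5,"wx":0,"wy":0,"wz":24.3},{"gripper":8.5,"x":-11.6,"y":-4.2,"z":2.1,"wx":0,"wy":0,"wz":32.4},{"gripper":8.5,"x":-14.5,"y":-5.3,"z":2.6,"wx":0,"wy":0,"wz":40.5},{"gripper":8.5,"x":-17.4,"y":-6.3,"z":3.1,"wx":0,"wy":0,"wz":48.6},{"gripper":8.5,"x":-20.4,"y":-7.4,"z":3.7,"wx":0,"wy":0,"wz":56.7},{"gripper":8.5,"x":-23.3,"y":-8.4,"z":4.2,"wx":0,"wy":0,"wz":64.8},{"gripper":8.5,"x":-26.2,"y":-9.5,"z":4.75,"wx":0,"wy":0,"wz":72.8},{"gripper":8.5,"x":-26.2,"y":-9.5,"z":4.75,"wx":0,"wy":0,"wz":72.8}]' 40 && python3 - <<'E'
from h import *
im,x,s=wfit("blue",(.3775,.333)); cv2.imwrite("pics/w2.png",im)
E
```

```text
clock: 3.1
eef_pos: [0.3792, 0.3314, 0.2]
eef_rot: [-180.0, 0.1, 89.7]
contact_force: [-0.4, 0.1, -0.5]
grip_width: 0.0848
finger_force: 0.0
objective_blue xy,scale [0.3769 0.3331 0.9463] err 0.021 tcp [0.3792 0.3314 0.2   ] [-1.7999e+02  7.0000e-02  8.9670e+01] clock 3.1
```

Blue fits cleanly at (0.377, 0.333). Descending in two stages.

```bash
python3 -m creep '[{"gripper":8.5,"x":0.1,"y":-0.1,"z":3,"wx":0,"wy":0,"wz":0.3},{"gripper":8.5,"x":0.1,"y":-0.2,"z":6,"wx":0,"wy":0,"wz":0.3},{"gripper":8.5,"x":0.1,"y":-0.2,"z":8,"wx":0,"wy":0,"wz":0.3},{"gripper":8.5,"x":0.1,"y":-0.2,"z":8,"wx":0,"wy":0,"wz":0.3},{"gripper":8.5,"x":0.1,"y":-0.2,"z":8,"wx":0,"wy":0,"wz":0.3}]'
```

```text
clock: 3.7
eef_pos: [0.3747, 0.3351, 0.1215]
eef_rot: [-180.0, -0.0, 89.8]
contact_force: [0.1, -0.2, 1.4]
grip_width: 0.0848
finger_force: 0.0
```

```bash
python3 -m creep '[{"gripper":8.5,"x":-0.2,"y":0.2,"z":2.5,"wx":0,"wy":0,"wz":0},{"gripper":8.5,"x":-0.2,"y":0.2,"z":5,"wx":0,"wy":0,"wz":0},{"gripper":8.5,"x":-0.2,"y":0.2,"z":7.5,"wx":0,"wy":0,"wz":0},{"gripper":8.5,"x":-0.2,"y":0.2,"z":7.5,"wx":0,"wy":0,"wz":0},{"gripper":3,"x":-0.2,"y":0.2,"z":7.5,"wx":0,"wy":0,"wz":0},{"gripper":3,"x":-0.2,"y":0.2,"z":7.5,"wx":0,"wy":0,"wz":0},{"gripper":3,"x":-0.2,"y":0.2,"z":7.5,"wx":0,"wy":0,"wz":0},{"gripper":3,"x":-0.2,"y":0.2,"z":7.5,"wx":0,"wy":0,"wz":0},{"gripper":3,"x":-0.2,"y":0.2,"z":7.5,"wx":0,"wy":0,"wz":0},{"gripper":3,"x":-0.2,"y":0.2,"z":7.5,"wx":0,"wy":0,"wz":0}]' 40; python3 -c "
from cell import *;print(tips_ahead)"
```

```text
clock: 4.7
eef_pos: [0.3778, 0.3331, 0.0473]
eef_rot: [179.9, -0.1, 89.7]
contact_force: [-2.7, 0.1, 6.1]
grip_width: 0.0329
finger_force: 39.2
0.017
```

```bash
python3 -m creep '[{"gripper":3,"x":0,"y":0,"z":-0.5,"wx":0,"wy":0,"wz":0},{"gripper":3,"x":0,"y":0,"z":-1.5,"wx":0,"wy":0,"wz":0},{"gripper":3,"x":0,"y":0,"z":-3.5,"wx":0,"wy":0,"wz":0},{"gripper":3,"x":0,"y":0,"z":-6,"wx":0,"wy":0,"wz":0},{"gripper":3,"x":-1,"y":0.5,"z":-8.5,"wx":0,"wy":0,"wz":0},{"gripper":3,"x":-4,"y":2,"z":-10.5,"wx":0,"wy":0,"wz":0},{"gripper":3,"x":-7.5,"y":3.7,"z":-12,"wx":0,"wy":0,"wz":0},{"gripper":3,"x":-11,"y":5.4,"z":-12,"wx":0,"wy":0,"wz":0},{"gripper":3,"x":-14.5,"y":7,"z":-12,"wx":0,"wy":0,"wz":0},{"gripper":3,"x":-18,"y":8.7,"z":-12,"wx":0,"wy":0,"wz":0}]' 40
python3 -m creep '[{"gripper":3,"x":-3.5,"y":1.7,"z":0,"wx":0,"wy":0,"wz":0},{"gripper":3,"x":-7,"y":3.4,"z":0,"wx":0,"wy":0,"wz":0},{"gripper":3,"x":-10.5,"y":5.1,"z":0,"wx":0,"wy":0,"wz":0},{"gripper":3,"x":-14,"y":6.8,"z":0,"wx":0,"wy":0,"wz":0},{"gripper":3,"x":-17.5,"y":8.5,"z":0,"wx":0,"wy":0,"wz":0},{"gripper":3,"x":-21,"y":10.2,"z":0,"wx":0,"wy":0,"wz":0},{"gripper":3,"x":-24.5,"y":11.9,"z":0,"wx":0,"wy":0,"wz":0},{"gripper":3,"x":-27.5,"y":13.6,"z":0,"wx":0,"wy":0,"wz":0},{"gripper":3,"x":-29.5,"y":14.7,"z":0,"wx":0,"wy":0,"wz":0},{"gripper":3,"x":-30.5,"y":15.2,"z":0,"wx":0,"wy":0,"wz":0}]' 40
cat >> h.py <<'E'
def rings(cam="wrist"):
    """nest collar top centres by colour -> world xy at z=.026"""
    s=sense(); im=read_camera(cam); hsv=cv2.cvtColor(im,cv2.COLOR_BGR2HSV)
    for c,(lo,hi) in dict(red=(172,8),yellow=(20,32),green=(50,80),blue=(100,125)).items():
        h=hsv[...,0]; m=((h>=lo)&(h<=hi)) if lo<hi else ((h>=lo)|(h<=hi))
        m=(m&(hsv[...,1]>110)&(hsv[...,2]>50)).astype(np.uint8)
        n,l,st,ce=cv2.connectedComponentsWithStats(m)
        for i in range(1,n):
            if st[i,4]>400: print(c,st[i].tolist(),"bbox-centre->",atz(cam,(st[i,0]+st[i,2]/2,st[i,1]+st[i,3]/2),.026,s)[:2].round(4))
    print("tcp",np.round(s["eef_pos"],4),np.round(s["eef_rot"],2),"clock",s["clock"],"F",np.round(s["contact_force"],1),s["grip_width"])
    return im
E
python3 - <<'E'
from h import *
cv2.imwrite("pics/w3.png",rings())
E
```

```text
clock: 5.7
eef_pos: [0.4637, 0.1505, 0.1666]
eef_rot: [180.0, -0.0, 89.7]
contact_force: [-0.1, 0.2, -3.2]
grip_width: 0.0326
finger_force: 40.2
clock: 6.7
eef_pos: [0.6144, -0.1557, 0.1656]
eef_rot: [-180.0, 0.0, 89.6]
contact_force: [-0.1, -0.0, -3.2]
grip_width: 0.0326
finger_force: 40.2
red [271, 0, 94, 37, 1457] bbox-centre-> [ 0.6169 -0.0215]
red [54, 239, 47, 47, 989] bbox-centre-> [ 0.4449 -0.1747]
yellow [267, 63, 98, 101, 3126] bbox-centre-> [ 0.6152 -0.077 ]
blue [269, 188, 91, 81, 2226] bbox-centre-> [ 0.6136 -0.1514]
blue [266, 302, 100, 78, 3669] bbox-centre-> [ 0.6139 -0.2368]
tcp [ 0.6144 -0.1557  0.1656] [-1.7997e+02  1.0000e-02  8.9610e+01] clock 6.7 F [-0.1 -0.  -3.2] 0.03256285490113434
```

View pics/w3.png

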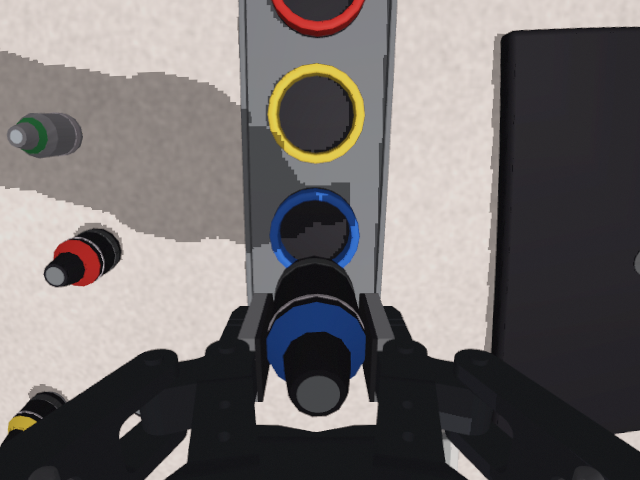

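The blue objective hangs upright in the jaws at (315,330) with the blue nest at (315,230). The yellow ring gives (0.615,-0.077), so the blue nest lies at about (0.6136,-0.157). Descending.

```bash
python3 -m creep '[{"gripper":3,"x":-0.1,"y":-0.1,"z":1.5,"wx":0,"wy":0,"wz":0},{"gripper":3,"x":-0.1,"y":-0.1,"z":4,"wx":0,"wy":0,"wz":0},{"gripper":3,"x":-0.1,"y":-0.1,"z":6.5,"wx":0,"wy":0,"wz":0},{"gripper":3,"x":-0.1,"y":-0.1,"z":8.5,"wx":0,"wy":0,"wz":0},{"gripper":3,"x":-0.1,"y":-0.1,"z":9.7,"wx":0,"wy":0,"wz":0},{"gripper":3,"x":-0.1,"y":-0.1,"z":10.2,"wx":0,"wy":0,"wz":0},{"gripper":3,"x":-0.1,"y":-0.1,"z":10.4,"wx":0,"wy":0,"wz":0},{"gripper":3,"x":-0.1,"y":-0.1,"z":10.5,"wx":0,"wy":0,"wz":0},{"gripper":3,"x":-0.1,"y":-0.1,"z":10.5,"wx":0,"wy":0,"wz":0}]' 40
```

```text
clock: 7.65
eef_pos: [0.6135, -0.1548, 0.0618]
eef_rot: [179.9, 0.0, 89.7]
contact_force: [1.5, -0.1, -3.9]
grip_width: 0.0327
finger_force: 40.3
```

```bash
python3 -m creep '[{"gripper":3,"x":0,"y":0,"z":0.1,"wx":0,"wy":0,"wz":0},{"gripper":3,"x":0,"y":0,"z":0.2,"wx":0,"wy":0,"wz":0},{"gripper":3,"x":0,"y":0,"z":0.2,"wx":0,"wy":0,"wz":0}]' 40
```

```text
clock: 7.95
eef_pos: [0.613, -0.1548, 0.0589]
eef_rot: [180.0, -0.0, 89.7]
contact_force: [-0.1, -0.5, -2.5]
grip_width: 0.0329
finger_force: 40.3
```

```bash
python3 -m creep '[{"gripper":3,"x":-0.1,"y":0,"z":0.05,"wx":0,"wy":0,"wz":0},{"gripper":3,"x":-0.2,"y":0,"z":0.1,"wx":0,"wy":0,"wz":0},{"gripper":3,"x":-0.2,"y":0,"z":0.15,"wx":0,"wy":0,"wz":0},{"gripper":3,"x":-0.2,"y":0,"z":0.15,"wx":0,"wy":0,"wz":0}]' 40
```

```text
clock: 8.35
eef_pos: [0.6129, -0.1569, 0.0575]
eef_rot: [180.0, 0.0, 89.7]
contact_force: [-1.3, 0.5, -1.7]
grip_width: 0.0325
finger_force: 40.5
```

```bash
python3 -m creep '[{"gripper":3,"x":0,"y":0,"z":0.05,"wx":0,"wy":0,"wz":0},{"gripper":3,"x":0,"y":0,"z":0.1,"wx":0,"wy":0,"wz":0},{"gripper":3,"x":0,"y":0,"z":0.1,"wx":0,"wy":0,"wz":0}]' 40
```

```text
clock: 8.65
eef_pos: [0.613, -0.1569, 0.0574]
eef_rot: [180.0, 0.0, 89.7]
contact_force: [-4.2, 0.3, 5.5]
grip_width: 0.0325
finger_force: 41.1
```

Contact shows +5.5 N, so blue is seated. Release, lift, then over to green.

```bash
python3 -m creep '[{"gripper":4,"x":0,"y":0,"z":0,"wx":0,"wy":0,"wz":0},{"gripper":5,"x":0,"y":0,"z":0,"wx":0,"wy":0,"wz":0},{"gripper":6,"x":0,"y":0,"z":0,"wx":0,"wy":0,"wz":0},{"gripper":6,"x":0,"y":0,"z":0,"wx":0,"wy":0,"wz":0},{"gripper":6,"x":0,"y":0,"z":-1,"wx":0,"wy":0,"wz":0},{"gripper":6,"x":0,"y":0,"z":-3.5,"wx":0,"wy":0,"wz":0},{"gripper":6,"x":0,"y":0,"z":-7,"wx":0,"wy":0,"wz":0},{"gripper":8.5,"x":0,"y":0,"z":-10.5,"wx":0,"wy":0,"wz":0},{"gripper":8.5,"x":2,"y":-1.5,"z":-13,"wx":0,"wy":0,"wz":0},{"gripper":8.5,"x":4.5,"y":-3.2,"z":-14.2,"wx":0,"wy":0,"wz":0}]' 40
python3 -m creep '[{"gripper":8.5,"x":3.5,"y":-2.5,"z":0,"wx":0,"wy":0,"wz":0},{"gripper":8.5,"x":7,"y":-5,"z":0,"wx":0,"wy":0,"wz":0},{"gripper":8.5,"x":10.5,"y":-7.5,"z":0,"wx":0,"wy":0,"wz":0},{"gripper":8.5,"x":14,"y":-10,"z":0,"wx":0,"wy":0,"wz":0},{"gripper":8.5,"x":17.5,"y":-12.5,"z":0,"wx":0,"wy":0,"wz":0},{"gripper":8.5,"x":19.5,"y":-14,"z":0,"wx":0,"wy":0,"wz":0},{"gripper":8.5,"x":20.2,"y":-14.4,"z":0,"wx":0,"wy":0,"wz":0},{"gripper":8.5,"x":20.2,"y":-14.4,"z":0,"wx":0,"wy":0,"wz":0}]' 40
python3 - <<'E'
from h import *
im,x,s=wfit("green",(.4368,.0903)); cv2.imwrite("pics/w4.png",im)
E
```

```text
clock: 9.65
eef_pos: [0.5822, -0.112, 0.2018]
eef_rot: [179.7, 0.1, 89.6]
contact_force: [-0.0, 0.6, -0.0]
grip_width: 0.0851
finger_force: 0.0
clock: 10.45
eef_pos: [0.4381, 0.0918, 0.1991]
eef_rot: [179.9, -0.0, 89.8]
contact_force: [-0.2, -0.8, -0.1]
grip_width: 0.085
finger_force: 0.0
objective_green xy,scale [0.4361 0.0906 0.9096] err 0.026 tcp [0.4381 0.0918 0.1991] [ 1.7992e+02 -1.0000e-02  8.9830e+01] clock 10.45
```

View pics/w4.png

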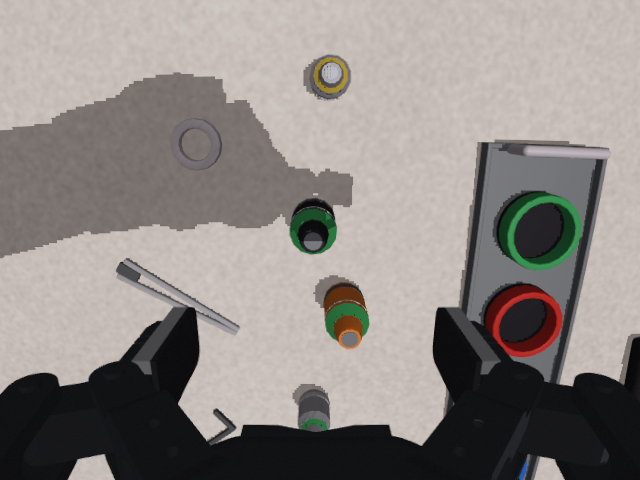

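True green is at (313,228) and the orange one at (347,318) is clear of the jaw line. Descend and grasp green.

```bash
python3 -m creep '[{"gripper":8.5,"x":-0.1,"y":-0.1,"z":3,"wx":0,"wy":0,"wz":0},{"gripper":8.5,"x":-0.1,"y":-0.1,"z":6,"wx":0,"wy":0,"wz":0},{"gripper":8.5,"x":-0.1,"y":-0.1,"z":8,"wx":0,"wy":0,"wz":0},{"gripper":8.5,"x":-0.1,"y":-0.1,"z":8,"wx":0,"wy":0,"wz":0},{"gripper":8.5,"x":-0.1,"y":-0.1,"z":8,"wx":0,"wy":0,"wz":0}]'
```

```text
clock: 11.05
eef_pos: [0.4376, 0.0894, 0.1186]
eef_rot: [-180.0, 0.0, 89.6]
contact_force: [0.9, 0.4, -0.1]
grip_width: 0.0853
finger_force: 0.0
```

```bash
python3 -m creep '[{"gripper":8.5,"x":0.1,"y":-0.1,"z":2.5,"wx":0,"wy":0,"wz":0},{"gripper":8.5,"x":0.1,"y":-0.1,"z":5,"wx":0,"wy":0,"wz":0},{"gripper":8.5,"x":0.1,"y":-0.1,"z":7.5,"wx":0,"wy":0,"wz":0},{"gripper":8.5,"x":0.1,"y":-0.1,"z":7.8,"wx":0,"wy":0,"wz":0},{"gripper":6,"x":0.1,"y":-0.1,"z":7.8,"wx":0,"wy":0,"wz":0},{"gripper":3,"x":0.1,"y":-0.1,"z":7.8,"wx":0,"wy":0,"wz":0},{"gripper":3,"x":0.1,"y":-0.1,"z":7.8,"wx":0,"wy":0,"wz":0},{"gripper":3,"x":0.1,"y":-0.1,"z":7.8,"wx":0,"wy":0,"wz":0},{"gripper":3,"x":0.1,"y":-0.1,"z":7.8,"wx":0,"wy":0,"wz":0},{"gripper":3,"x":0.1,"y":-0.1,"z":7.8,"wx":0,"wy":0,"wz":0}]' 40
```

```text
clock: 12.05
eef_pos: [0.4371, 0.0914, 0.0418]
eef_rot: [179.9, -0.0, 89.7]
contact_force: [-0.2, -0.0, 4.9]
grip_width: 0.0323
finger_force: 39.2
```

```bash
python3 -m creep '[{"gripper":3,"x":0,"y":0,"z":-0.5,"wx":0,"wy":0,"wz":0},{"gripper":3,"x":0,"y":0,"z":-1.5,"wx":0,"wy":0,"wz":0},{"gripper":3,"x":0,"y":0,"z":-3.5,"wx":0,"wy":0,"wz":0},{"gripper":3,"x":0,"y":0,"z":-6,"wx":0,"wy":0,"wz":0},{"gripper":3,"x":0,"y":0.5,"z":-8.5,"wx":0,"wy":0,"wz":0},{"gripper":3,"x":0,"y":2,"z":-10.5,"wx":0,"wy":0,"wz":0},{"gripper":3,"x":-0.2,"y":5,"z":-12,"wx":0,"wy":0,"wz":0},{"gripper":3,"x":-0.4,"y":8,"z":-12,"wx":0,"wy":0,"wz":0},{"gripper":3,"x":-0.5,"y":11,"z":-12,"wx":0,"wy":0,"wz":0},{"gripper":3,"x":-0.7,"y":14,"z":-12,"wx":0,"wy":0,"wz":0}]' 40
python3 -m creep '[{"gripper":3,"x":0,"y":2.5,"z":0,"wx":0,"wy":0,"wz":0},{"gripper":3,"x":0,"y":3.7,"z":0,"wx":0,"wy":0,"wz":0},{"gripper":3,"x":0,"y":4.1,"z":0,"wx":0,"wy":0,"wz":0},{"gripper":3,"x":0,"y":4.1,"z":0,"wx":0,"wy":0,"wz":0},{"gripper":3,"x":0,"y":4.1,"z":0,"wx":0,"wy":0,"wz":0}]' 40
python3 - <<'E'
from h import *
cv2.imwrite("pics/w5.png",rings())
E
```

```text
clock: 13.05
eef_pos: [0.5771, 0.0834, 0.161]
eef_rot: [180.0, -0.0, 89.7]
contact_force: [0.5, 1.4, -2.4]
grip_width: 0.0328
finger_force: 40.4
clock: 13.55
eef_pos: [0.6163, 0.0833, 0.1604]
eef_rot: [-180.0, 0.0, 89.7]
contact_force: [-0.5, -0.3, -3.5]
grip_width: 0.0334
finger_force: 40.5
yellow [22, 41, 31, 40, 448] bbox-centre-> [0.4438 0.1979]
green [274, 188, 91, 85, 2299] bbox-centre-> [0.6188 0.0874]
green [267, 303, 98, 77, 3553] bbox-centre-> [0.616  0.0048]
green [67, 315, 46, 44, 854] bbox-centre-> [0.4489 0.0074]
tcp [0.6163 0.0833 0.1604] [-179.96    0.     89.73] clock 13.55 F [-0.5 -0.3 -3.5] 0.03338660117879281
```

View pics/w5.png

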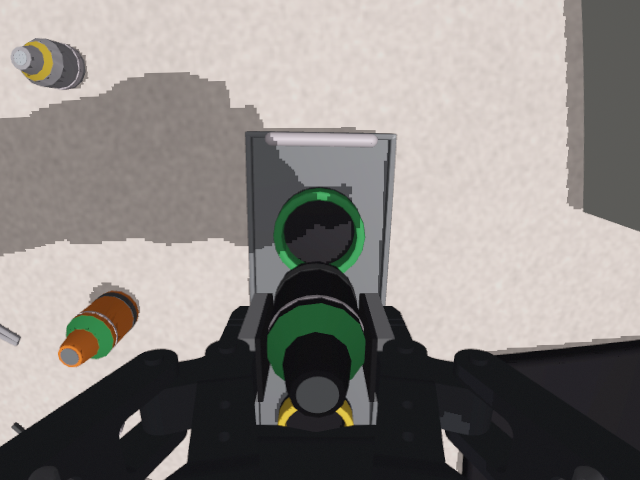

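The green objective is upright in the jaws at (315,330), with the green nest at (319,232) giving x≈0.6185. Lowering.

```bash
python3 -m creep '[{"gripper":3,"x":0,"y":0.1,"z":1.5,"wx":0,"wy":0,"wz":0},{"gripper":3,"x":0,"y":0.2,"z":4,"wx":0,"wy":0,"wz":0},{"gripper":3,"x":0,"y":0.2,"z":6.5,"wx":0,"wy":0,"wz":0},{"gripper":3,"x":0,"y":0.2,"z":8.5,"wx":0,"wy":0,"wz":0},{"gripper":3,"x":0,"y":0.2,"z":9.7,"wx":0,"wy":0,"wz":0},{"gripper":3,"x":0,"y":0.2,"z":10.3,"wx":0,"wy":0,"wz":0},{"gripper":3,"x":0,"y":0.2,"z":10.5,"wx":0,"wy":0,"wz":0},{"gripper":3,"x":0,"y":0.2,"z":10.6,"wx":0,"wy":0,"wz":0},{"gripper":3,"x":0,"y":0.2,"z":10.6,"wx":0,"wy":0,"wz":0}]' 40
```

```text
clock: 14.5
eef_pos: [0.6196, 0.0833, 0.0553]
eef_rot: [179.9, -0.0, 89.7]
contact_force: [0.0, 0.2, -2.8]
grip_width: 0.0329
finger_force: 40.5
```

```bash
python3 -m creep '[{"gripper":3,"x":0,"y":0,"z":0.1,"wx":0,"wy":0,"wz":0},{"gripper":3,"x":0,"y":0,"z":0.2,"wx":0,"wy":0,"wz":0},{"gripper":3,"x":0,"y":0,"z":0.2,"wx":0,"wy":0,"wz":0}]' 40
```

```text
clock: 14.8
eef_pos: [0.6191, 0.0832, 0.0524]
eef_rot: [180.0, 0.0, 89.7]
contact_force: [-0.2, -1.1, -2.8]
grip_width: 0.0326
finger_force: 40.5
```

```bash
python3 -m creep '[{"gripper":3,"x":0,"y":0,"z":0.05,"wx":0,"wy":0,"wz":0},{"gripper":3,"x":0,"y":0,"z":0.1,"wx":0,"wy":0,"wz":0},{"gripper":3,"x":0,"y":0,"z":0.1,"wx":0,"wy":0,"wz":0}]' 40
```

```text
clock: 15.1
eef_pos: [0.6192, 0.0832, 0.0519]
eef_rot: [180.0, -0.0, 89.7]
contact_force: [-2.6, -0.3, 2.6]
grip_width: 0.0327
finger_force: 40.9
```

Seated (force rose by 5.4 N). Release, lift, over to red.

```bash
python3 -m creep '[{"gripper":4,"x":0,"y":0,"z":0,"wx":0,"wy":0,"wz":0},{"gripper":5,"x":0,"y":0,"z":0,"wx":0,"wy":0,"wz":0},{"gripper":6,"x":0,"y":0,"z":0,"wx":0,"wy":0,"wz":0},{"gripper":6,"x":0,"y":0,"z":0,"wx":0,"wy":0,"wz":0},{"gripper":6,"x":0,"y":0,"z":-1,"wx":0,"wy":0,"wz":0},{"gripper":6,"x":0,"y":0,"z":-3.5,"wx":0,"wy":0,"wz":0},{"gripper":6,"x":0,"y":0,"z":-7,"wx":0,"wy":0,"wz":0},{"gripper":8.5,"x":0,"y":0,"z":-10.5,"wx":0,"wy":0,"wz":0},{"gripper":8.5,"x":-2,"y":-1.3,"z":-13,"wx":0,"wy":0,"wz":0},{"gripper":8.5,"x":-4.5,"y":-3,"z":-14.8,"wx":0,"wy":0,"wz":0}]' 40
python3 -m creep '[{"gripper":8.5,"x":-3.5,"y":-2.3,"z":0,"wx":0,"wy":0,"wz":0},{"gripper":8.5,"x":-7,"y":-4.6,"z":0,"wx":0,"wy":0,"wz":0},{"gripper":8.5,"x":-10.5,"y":-7,"z":0,"wx":0,"wy":0,"wz":0},{"gripper":8.5,"x":-14,"y":-9.3,"z":0,"wx":0,"wy":0,"wz":0},{"gripper":8.5,"x":-17.5,"y":-11.7,"z":0,"wx":0,"wy":0,"wz":0},{"gripper":8.5,"x":-19.8,"y":-13.2,"z":0,"wx":0,"wy":0,"wz":0},{"gripper":8.5,"x":-20.9,"y":-13.9,"z":0,"wx":0,"wy":0,"wz":0},{"gripper":8.5,"x":-20.9,"y":-13.9,"z":0,"wx":0,"wy":0,"wz":0}]' 40
python3 - <<'E'
from h import *
im,x,s=wfit("red",(.4505,-.1708)); cv2.imwrite("pics/w6.png",im)
E
```

```text
clock: 16.1
eef_pos: [0.5896, 0.0387, 0.2022]
eef_rot: [179.8, -0.0, 89.8]
contact_force: [0.9, -0.8, -0.4]
grip_width: 0.0852
finger_force: 0.0
clock: 16.9
eef_pos: [0.4485, -0.1709, 0.2001]
eef_rot: [179.9, 0.0, 89.6]
contact_force: [1.0, -0.8, -0.0]
grip_width: 0.0849
finger_force: 0.0
objective_red xy,scale [ 0.4505 -0.1721  0.8247] err 0.029 tcp [ 0.4485 -0.1709  0.2001] [1.7994e+02 2.0000e-02 8.9580e+01] clock 16.9
```

View pics/w6.png

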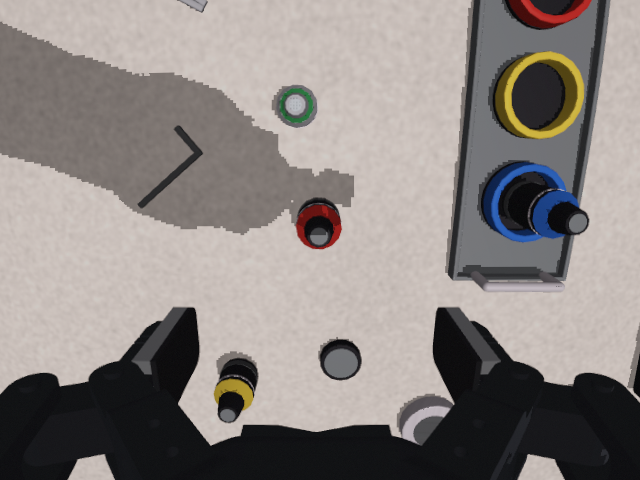

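Red stands at (319,225), chrome green at (296,105) stays clear, and blue stands upright in its nest. Before gripping the short barrel I'll check where the closed fingertips are, using the earlier held picture.

```bash
python3 - <<'E'
from h import *
p=camera_params("wrist");T=np.linalg.inv(np.array(p["tool_from_camera"]))
for z in(.005,.011,.017,.023,.029):
    P=np.array([[.011,-.017,z],[.011,.017,z],[-.011,.017,z]])
    print(z,cv2.projectPoints(P,cv2.Rodrigues(T[:3,:3])[0],T[:3,3],np.array(p["mtx"]),np.array(p["dist_coeffs"]))[0][:,0].round(0).tolist())
E
```

```text
0.005 [[267.0, 304.0], [364.0, 304.0], [362.0, 359.0]]
0.011 [[269.0, 297.0], [362.0, 297.0], [360.0, 350.0]]
0.017 [[271.0, 291.0], [360.0, 291.0], [359.0, 342.0]]
0.023 [[272.0, 285.0], [359.0, 285.0], [357.0, 335.0]]
0.029 [[274.0, 279.0], [357.0, 279.0], [356.0, 328.0]]
```

```bash
python3 -m creep '[{"gripper":8.5,"x":-0.1,"y":0.1,"z":3,"wx":0,"wy":0,"wz":0},{"gripper":8.5,"x":-0.1,"y":0.1,"z":6,"wx":0,"wy":0,"wz":0},{"gripper":8.5,"x":-0.1,"y":0.1,"z":8,"wx":0,"wy":0,"wz":0},{"gripper":8.5,"x":-0.1,"y":0.1,"z":8,"wx":0,"wy":0,"wz":0},{"gripper":8.5,"x":-0.1,"y":0.1,"z":8,"wx":0,"wy":0,"wz":0}]'
```

```text
clock: 17.5
eef_pos: [0.4505, -0.1701, 0.1196]
eef_rot: [-180.0, -0.0, 89.8]
contact_force: [0.6, 0.5, 0.9]
grip_width: 0.0849
finger_force: 0.0
```

The closed tips really are about 16 mm ahead, so a TCP 36 mm up clears the collar by about 3 mm.

```bash
python3 -m creep '[{"gripper":8.5,"x":-0.1,"y":0,"z":2.5,"wx":0,"wy":0,"wz":0},{"gripper":8.5,"x":-0.1,"y":0,"z":5,"wx":0,"wy":0,"wz":0},{"gripper":8.5,"x":-0.1,"y":0,"z":7.5,"wx":0,"wy":0,"wz":0},{"gripper":8.5,"x":-0.1,"y":0,"z":8.3,"wx":0,"wy":0,"wz":0},{"gripper":6,"x":-0.1,"y":0,"z":8.3,"wx":0,"wy":0,"wz":0},{"gripper":3,"x":-0.1,"y":0,"z":8.3,"wx":0,"wy":0,"wz":0},{"gripper":3,"x":-0.1,"y":0,"z":8.3,"wx":0,"wy":0,"wz":0},{"gripper":3,"x":-0.1,"y":0,"z":8.3,"wx":0,"wy":0,"wz":0},{"gripper":3,"x":-0.1,"y":0,"z":8.3,"wx":0,"wy":0,"wz":0},{"gripper":3,"x":-0.1,"y":0,"z":8.3,"wx":0,"wy":0,"wz":0}]' 40
```

```text
clock: 18.5
eef_pos: [0.4508, -0.1723, 0.0379]
eef_rot: [179.9, 0.0, 89.7]
contact_force: [-0.9, -0.1, 4.5]
grip_width: 0.0327
finger_force: 39.3
```

```bash
python3 -m creep '[{"gripper":3,"x":0,"y":0,"z":-0.5,"wx":0,"wy":0,"wz":0},{"gripper":3,"x":0,"y":0,"z":-1.5,"wx":0,"wy":0,"wz":0},{"gripper":3,"x":0,"y":0,"z":-3.5,"wx":0,"wy":0,"wz":0},{"gripper":3,"x":0,"y":0,"z":-6,"wx":0,"wy":0,"wz":0},{"gripper":3,"x":0.3,"y":0.3,"z":-8.5,"wx":0,"wy":0,"wz":0},{"gripper":3,"x":1.5,"y":1.5,"z":-10.5,"wx":0,"wy":0,"wz":0},{"gripper":3,"x":4,"y":4,"z":-12,"wx":0,"wy":0,"wz":0},{"gripper":3,"x":7,"y":6.7,"z":-12,"wx":0,"wy":0,"wz":0},{"gripper":3,"x":10,"y":9.5,"z":-12,"wx":0,"wy":0,"wz":0},{"gripper":3,"x":13,"y":12.3,"z":-12,"wx":0,"wy":0,"wz":0}]' 40
python3 -m creep '[{"gripper":3,"x":2.5,"y":2.5,"z":0,"wx":0,"wy":0,"wz":0},{"gripper":3,"x":4,"y":3.8,"z":0,"wx":0,"wy":0,"wz":0},{"gripper":3,"x":4.6,"y":4.2,"z":0,"wx":0,"wy":0,"wz":0},{"gripper":3,"x":4.6,"y":4.2,"z":0,"wx":0,"wy":0,"wz":0},{"gripper":3,"x":4.6,"y":4.2,"z":0,"wx":0,"wy":0,"wz":0}]' 40
python3 - <<'E'
from h import *
cv2.imwrite("pics/w7.png",rings())
E
```

```text
clock: 19.5
eef_pos: [0.5744, -0.0414, 0.1573]
eef_rot: [180.0, 0.0, 89.7]
contact_force: [0.1, -0.7, -2.7]
grip_width: 0.0323
finger_force: 40.2
clock: 20.0
eef_pos: [0.615, 0.0026, 0.1565]
eef_rot: [-180.0, 0.0, 89.7]
contact_force: [0.5, -0.7, -1.9]
grip_width: 0.0324
finger_force: 40.3
red [272, 187, 93, 87, 2454] bbox-centre-> [0.6168 0.0078]
red [269, 292, 94, 76, 3334] bbox-centre-> [ 0.6147 -0.0645]
green [271, 58, 100, 104, 3223] bbox-centre-> [0.6187 0.0831]
green [290, 76, 64, 66, 1818] bbox-centre-> [0.6193 0.0836]
green [42, 197, 50, 52, 1077] bbox-centre-> [0.4488 0.0143]
blue [277, 394, 76, 33, 1236] bbox-centre-> [ 0.6135 -0.1331]
tcp [0.615  0.0026 0.1565] [-1.7996e+02  3.0000e-02  8.9700e+01] clock 20.0 F [ 0.5 -0.7 -1.9] 0.032449362350367196
```

View pics/w7.png

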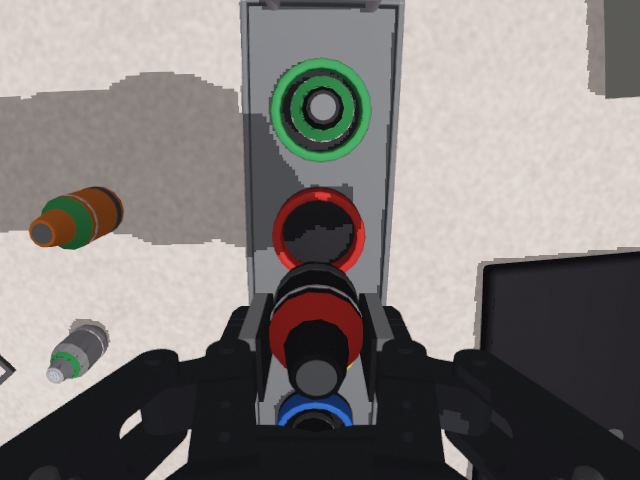

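Green stands centred in its nest at (322,108). Red is held upright with its nest at (318,232), so lowering.

```bash
python3 -m creep '[{"gripper":3,"x":0,"y":0.1,"z":1.5,"wx":0,"wy":0,"wz":0},{"gripper":3,"x":0,"y":0.2,"z":4,"wx":0,"wy":0,"wz":0},{"gripper":3,"x":0,"y":0.2,"z":6.5,"wx":0,"wy":0,"wz":0},{"gripper":3,"x":0,"y":0.2,"z":8.5,"wx":0,"wy":0,"wz":0},{"gripper":3,"x":0,"y":0.2,"z":9.7,"wx":0,"wy":0,"wz":0},{"gripper":3,"x":0,"y":0.2,"z":10.3,"wx":0,"wy":0,"wz":0},{"gripper":3,"x":0,"y":0.2,"z":10.5,"wx":0,"wy":0,"wz":0},{"gripper":3,"x":0,"y":0.2,"z":10.6,"wx":0,"wy":0,"wz":0},{"gripper":3,"x":0,"y":0.2,"z":10.6,"wx":0,"wy":0,"wz":0}]' 40
```

```text
clock: 20.95
eef_pos: [0.6183, 0.0032, 0.0512]
eef_rot: [179.9, 0.0, 89.7]
contact_force: [-0.2, -0.1, -2.7]
grip_width: 0.0326
finger_force: 40.3
```

```bash
python3 -m creep '[{"gripper":3,"x":0,"y":0,"z":0.1,"wx":0,"wy":0,"wz":0},{"gripper":3,"x":0,"y":0,"z":0.2,"wx":0,"wy":0,"wz":0},{"gripper":3,"x":0,"y":0,"z":0.2,"wx":0,"wy":0,"wz":0}]' 40
```

```text
clock: 21.25
eef_pos: [0.6177, 0.0033, 0.0484]
eef_rot: [180.0, 0.0, 89.7]
contact_force: [-0.1, 0.1, -3.2]
grip_width: 0.0327
finger_force: 40.3
```

```bash
python3 -m creep '[{"gripper":3,"x":0,"y":0,"z":0.05,"wx":0,"wy":0,"wz":0},{"gripper":3,"x":0,"y":0,"z":0.1,"wx":0,"wy":0,"wz":0},{"gripper":3,"x":0,"y":0,"z":0.1,"wx":0,"wy":0,"wz":0}]' 40
```

```text
clock: 21.55
eef_pos: [0.6178, 0.0033, 0.048]
eef_rot: [180.0, -0.0, 89.7]
contact_force: [-3.1, 0.3, 3.8]
grip_width: 0.0327
finger_force: 40.8
```

```bash
python3 -m creep '[{"gripper":4,"x":0,"y":0,"z":0,"wx":0,"wy":0,"wz":0},{"gripper":5,"x":0,"y":0,"z":0,"wx":0,"wy":0,"wz":0},{"gripper":6,"x":0,"y":0,"z":0,"wx":0,"wy":0,"wz":0},{"gripper":6,"x":0,"y":0,"z":0,"wx":0,"wy":0,"wz":0},{"gripper":6,"x":0,"y":0,"z":-1,"wx":0,"wy":0,"wz":0},{"gripper":6,"x":0,"y":0,"z":-3.5,"wx":0,"wy":0,"wz":0},{"gripper":6,"x":0,"y":0,"z":-7,"wx":0,"wy":0,"wz":0},{"gripper":8.5,"x":0,"y":0,"z":-10.5,"wx":0,"wy":0,"wz":0},{"gripper":8.5,"x":-2,"y":-1.5,"z":-13,"wx":0,"wy":0,"wz":0},{"gripper":8.5,"x":-4.5,"y":-3.4,"z":-15.2,"wx":0,"wy":0,"wz":0}]' 40
python3 -m creep '[{"gripper":8.5,"x":-3.5,"y":-2.6,"z":0,"wx":0,"wy":0,"wz":0},{"gripper":8.5,"x":-7,"y":-5.2,"z":0,"wx":0,"wy":0,"wz":0},{"gripper":8.5,"x":-10.5,"y":-7.8,"z":0,"wx":0,"wy":0,"wz":0},{"gripper":8.5,"x":-14,"y":-10.4,"z":0,"wx":0,"wy":0,"wz":0},{"gripper":8.5,"x":-17.5,"y":-13,"z":0,"wx":0,"wy":0,"wz":0},{"gripper":8.5,"x":-21,"y":-15.6,"z":0,"wx":0,"wy":0,"wz":0},{"gripper":8.5,"x":-24.5,"y":-18.2,"z":0,"wx":0,"wy":0,"wz":0},{"gripper":8.5,"x":-26.8,"y":-20,"z":0,"wx":0,"wy":0,"wz":0},{"gripper":8.5,"x":-27.5,"y":-20.5,"z":0,"wx":0,"wy":0,"wz":0},{"gripper":8.5,"x":-27.5,"y":-20.5,"z":0,"wx":0,"wy":0,"wz":0}]' 40
python3 - <<'E'
from h import *
im,x,s=wfit("yellow",(.3775,-.3175)); cv2.imwrite("pics/w8.png",im)
E
```

```text
clock: 22.55
eef_pos: [0.584, -0.0413, 0.2017]
eef_rot: [179.9, 0.0, 89.8]
contact_force: [0.5, -0.9, 0.1]
grip_width: 0.0849
finger_force: 0.0
clock: 23.55
eef_pos: [0.3767, -0.3163, 0.1999]
eef_rot: [180.0, 0.0, 89.6]
contact_force: [0.5, -0.6, 0.2]
grip_width: 0.0849
finger_force: 0.0
objective_yellow xy,scale [ 0.3775 -0.3176  0.9584] err 0.031 tcp [ 0.3767 -0.3163  0.1999] [1.7996e+02 2.0000e-02 8.9590e+01] clock 23.55
```

View pics/w8.png

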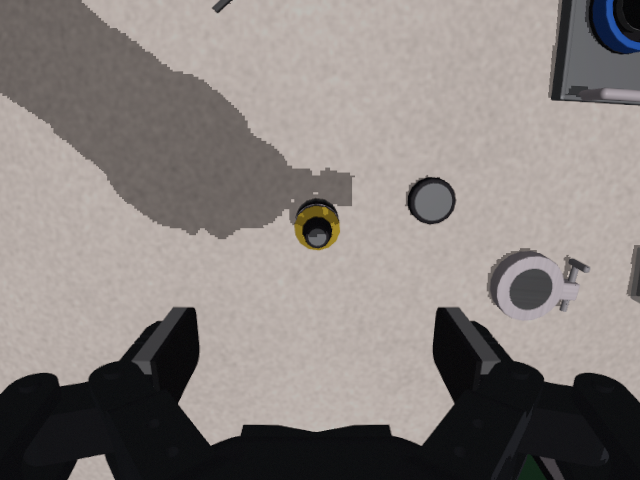

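Yellow (black barrel) is at (317,225). A flat puck at (431,200) sits about 90 mm to the +x side, so I'll descend with the jaws at 7 cm.

```bash
python3 -m creep '[{"gripper":7,"x":-0.1,"y":0,"z":3,"wx":0,"wy":0,"wz":0},{"gripper":7,"x":-0.1,"y":0,"z":6,"wx":0,"wy":0,"wz":0},{"gripper":7,"x":-0.1,"y":0,"z":8,"wx":0,"wy":0,"wz":0},{"gripper":7,"x":-0.1,"y":0,"z":8,"wx":0,"wy":0,"wz":0},{"gripper":7,"x":-0.1,"y":0,"z":8,"wx":0,"wy":0,"wz":0}]'
```

```text
clock: 24.15
eef_pos: [0.3779, -0.3157, 0.1197]
eef_rot: [-180.0, -0.0, 89.8]
contact_force: [0.6, -0.7, 0.4]
grip_width: 0.0703
finger_force: 0.0
```

```bash
python3 -m creep '[{"gripper":7,"x":-0.1,"y":0,"z":2.5,"wx":0,"wy":0,"wz":0},{"gripper":7,"x":-0.1,"y":0,"z":5,"wx":0,"wy":0,"wz":0},{"gripper":7,"x":-0.1,"y":0,"z":7.5,"wx":0,"wy":0,"wz":0},{"gripper":7,"x":-0.1,"y":0,"z":8.3,"wx":0,"wy":0,"wz":0},{"gripper":6,"x":-0.1,"y":0,"z":8.3,"wx":0,"wy":0,"wz":0},{"gripper":3,"x":-0.1,"y":0,"z":8.3,"wx":0,"wy":0,"wz":0},{"gripper":3,"x":-0.1,"y":0,"z":8.3,"wx":0,"wy":0,"wz":0},{"gripper":3,"x":-0.1,"y":0,"z":8.3,"wx":0,"wy":0,"wz":0},{"gripper":3,"x":-0.1,"y":0,"z":8.3,"wx":0,"wy":0,"wz":0},{"gripper":3,"x":-0.1,"y":0,"z":8.3,"wx":0,"wy":0,"wz":0}]' 40
```

```text
clock: 25.15
eef_pos: [0.3781, -0.3184, 0.0382]
eef_rot: [179.9, 0.1, 89.7]
contact_force: [0.1, 0.9, 5.9]
grip_width: 0.0324
finger_force: 39.4
```

```bash
python3 -m creep '[{"gripper":3,"x":0,"y":0,"z":-0.5,"wx":0,"wy":0,"wz":0},{"gripper":3,"x":0,"y":0,"z":-1.5,"wx":0,"wy":0,"wz":0},{"gripper":3,"x":0,"y":0,"z":-3.5,"wx":0,"wy":0,"wz":0},{"gripper":3,"x":0,"y":0,"z":-6,"wx":0,"wy":0,"wz":0},{"gripper":3,"x":0.3,"y":0.3,"z":-8.5,"wx":0,"wy":0,"wz":0},{"gripper":3,"x":1.5,"y":1.5,"z":-10.5,"wx":0,"wy":0,"wz":0},{"gripper":3,"x":4,"y":4,"z":-12,"wx":0,"wy":0,"wz":0},{"gripper":3,"x":7,"y":6.9,"z":-12,"wx":0,"wy":0,"wz":0},{"gripper":3,"x":10,"y":9.8,"z":-12,"wx":0,"wy":0,"wz":0},{"gripper":3,"x":13,"y":12.7,"z":-12,"wx":0,"wy":0,"wz":0}]' 40
python3 -m creep '[{"gripper":3,"x":3,"y":2.9,"z":0,"wx":0,"wy":0,"wz":0},{"gripper":3,"x":6,"y":5.8,"z":0,"wx":0,"wy":0,"wz":0},{"gripper":3,"x":8.8,"y":8.7,"z":0,"wx":0,"wy":0,"wz":0},{"gripper":3,"x":10.6,"y":10.4,"z":0,"wx":0,"wy":0,"wz":0},{"gripper":3,"x":11.2,"y":10.9,"z":0,"wx":0,"wy":0,"wz":0},{"gripper":3,"x":11.2,"y":10.9,"z":0,"wx":0,"wy":0,"wz":0},{"gripper":3,"x":11.2,"y":10.9,"z":0,"wx":0,"wy":0,"wz":0}]' 40
python3 - <<'E'
from h import *
cv2.imwrite("pics/w9.png",rings())
E
```

```text
clock: 26.15
eef_pos: [0.5057, -0.1871, 0.1574]
eef_rot: [179.9, 0.0, 89.7]
contact_force: [0.6, -0.7, -2.1]
grip_width: 0.0321
finger_force: 40.1
clock: 26.85
eef_pos: [0.6136, -0.0773, 0.1564]
eef_rot: [-180.0, 0.0, 89.7]
contact_force: [-0.1, 0.6, -2.9]
grip_width: 0.0328
finger_force: 40.1
red [270, 58, 101, 104, 3369] bbox-centre-> [0.617  0.0032]
red [292, 75, 62, 64, 1754] bbox-centre-> [0.6186 0.0049]
yellow [272, 188, 93, 85, 2497] bbox-centre-> [ 0.6154 -0.0721]
yellow [269, 292, 94, 75, 3347] bbox-centre-> [ 0.6133 -0.144 ]
green [278, 0, 90, 30, 1330] bbox-centre-> [0.6187 0.0565]
green [28, 57, 48, 59, 1306] bbox-centre-> [0.4513 0.0212]
tcp [ 0.6136 -0.0773  0.1564] [-1.7996e+02  2.0000e-02  8.9700e+01] clock 26.85 F [-0.1  0.6 -2.9] 0.03276166729215207
```

View pics/w9.png

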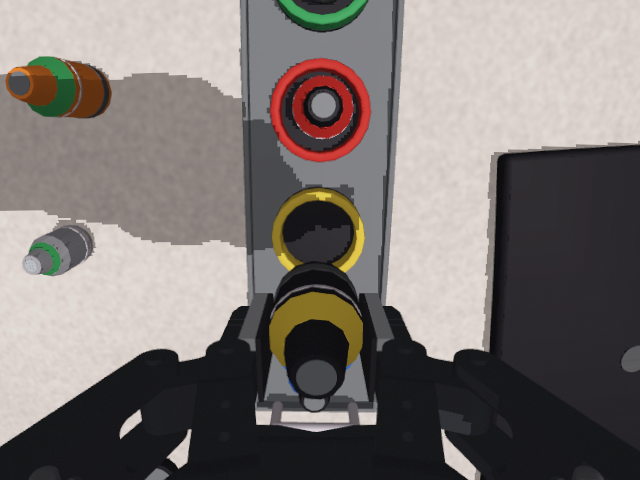

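Red stands centred in its nest at (321,108). Yellow is held upright above its nest at (318,232), so lowering.

```bash
python3 -m creep '[{"gripper":3,"x":0,"y":0.1,"z":1.5,"wx":0,"wy":0,"wz":0},{"gripper":3,"x":0,"y":0.1,"z":4,"wx":0,"wy":0,"wz":0},{"gripper":3,"x":0,"y":0.1,"z":6.5,"wx":0,"wy":0,"wz":0},{"gripper":3,"x":0,"y":0.1,"z":8.5,"wx":0,"wy":0,"wz":0},{"gripper":3,"x":0,"y":0.1,"z":9.7,"wx":0,"wy":0,"wz":0},{"gripper":3,"x":0,"y":0.1,"z":10.3,"wx":0,"wy":0,"wz":0},{"gripper":3,"x":0,"y":0.1,"z":10.5,"wx":0,"wy":0,"wz":0},{"gripper":3,"x":0,"y":0.1,"z":10.6,"wx":0,"wy":0,"wz":0},{"gripper":3,"x":0,"y":0.1,"z":10.6,"wx":0,"wy":0,"wz":0}]' 40
```

```text
clock: 27.8
eef_pos: [0.6159, -0.0769, 0.0512]
eef_rot: [179.9, 0.0, 89.7]
contact_force: [-0.1, -0.1, -1.7]
grip_width: 0.0322
finger_force: 40.2
```

```bash
python3 -m creep '[{"gripper":3,"x":0,"y":0,"z":0.1,"wx":0,"wy":0,"wz":0},{"gripper":3,"x":0,"y":0,"z":0.2,"wx":0,"wy":0,"wz":0},{"gripper":3,"x":0,"y":0,"z":0.2,"wx":0,"wy":0,"wz":0}]' 40
```

```text
clock: 28.1
eef_pos: [0.6154, -0.0767, 0.0484]
eef_rot: [180.0, 0.0, 89.7]
contact_force: [-0.4, -1.0, -2.4]
grip_width: 0.0323
finger_force: 40.2
```

```bash
python3 -m creep '[{"gripper":3,"x":0,"y":0,"z":0.05,"wx":0,"wy":0,"wz":0},{"gripper":3,"x":0,"y":0,"z":0.1,"wx":0,"wy":0,"wz":0},{"gripper":3,"x":0,"y":0,"z":0.1,"wx":0,"wy":0,"wz":0}]' 40
```

```text
clock: 28.4
eef_pos: [0.6154, -0.0767, 0.0483]
eef_rot: [180.0, -0.0, 89.7]
contact_force: [-3.3, 0.3, 4.7]
grip_width: 0.0322
finger_force: 40.9
```

Seated. Release, lift well clear and check.

```bash
python3 -m creep '[{"gripper":4,"x":0,"y":0,"z":0,"wx":0,"wy":0,"wz":0},{"gripper":5,"x":0,"y":0,"z":0,"wx":0,"wy":0,"wz":0},{"gripper":6,"x":0,"y":0,"z":0,"wx":0,"wy":0,"wz":0},{"gripper":6,"x":0,"y":0,"z":0,"wx":0,"wy":0,"wz":0},{"gripper":6,"x":0,"y":0,"z":-1,"wx":0,"wy":0,"wz":0},{"gripper":6,"x":0,"y":0,"z":-3.5,"wx":0,"wy":0,"wz":0},{"gripper":6,"x":0,"y":0,"z":-7,"wx":0,"wy":0,"wz":0},{"gripper":6,"x":0,"y":0,"z":-11,"wx":0,"wy":0,"wz":0},{"gripper":6,"x":0,"y":0,"z":-15,"wx":0,"wy":0,"wz":0},{"gripper":6,"x":0,"y":-4,"z":-19,"wx":0,"wy":0,"wz":0}]' 40
python3 -m creep '[{"gripper":6,"x":0,"y":-4,"z":-2,"wx":0,"wy":0,"wz":0},{"gripper":6,"x":0,"y":-8,"z":-2,"wx":0,"wy":0,"wz":0},{"gripper":6,"x":0,"y":-12,"z":-2,"wx":0,"wy":0,"wz":0},{"gripper":6,"x":0,"y":-16,"z":-2,"wx":0,"wy":0,"wz":0},{"gripper":6,"x":0,"y":-20,"z":-2,"wx":0,"wy":0,"wz":0},{"gripper":6,"x":0,"y":-22,"z":-2,"wx":0,"wy":0,"wz":0},{"gripper":6,"x":0,"y":-22,"z":-2,"wx":0,"wy":0,"wz":0}]' 40
python3 - <<'E'
from h import *
a=cv2.resize(read_camera("top")[140:300,190:470],None,fx=2.5,fy=2.5,interpolation=cv2.INTER_CUBIC)
b=cv2.resize(read_camera("scene")[150:360,170:450],None,fx=1.3,fy=1.3,interpolation=cv2.INTER_CUBIC)
o=np.zeros((600,700,3),np.uint8);a=cv2.resize(a,(560,320));o[:320,:560]=a;o[320:320+b.shape[0],:b.shape[1]]=b[:280]
cv2.imwrite("pics/end.png",o)
E
```

```text
clock: 29.4
eef_pos: [0.5822, -0.0766, 0.2343]
eef_rot: [179.9, 0.0, 89.8]
contact_force: [0.9, -0.4, 1.4]
grip_width: 0.0598
finger_force: 0.0
clock: 30.1
eef_pos: [0.3578, -0.0754, 0.254]
eef_rot: [179.9, 0.0, 89.7]
contact_force: [-0.2, -0.6, -0.3]
grip_width: 0.0603
finger_force: 0.0
```

View pics/end.png

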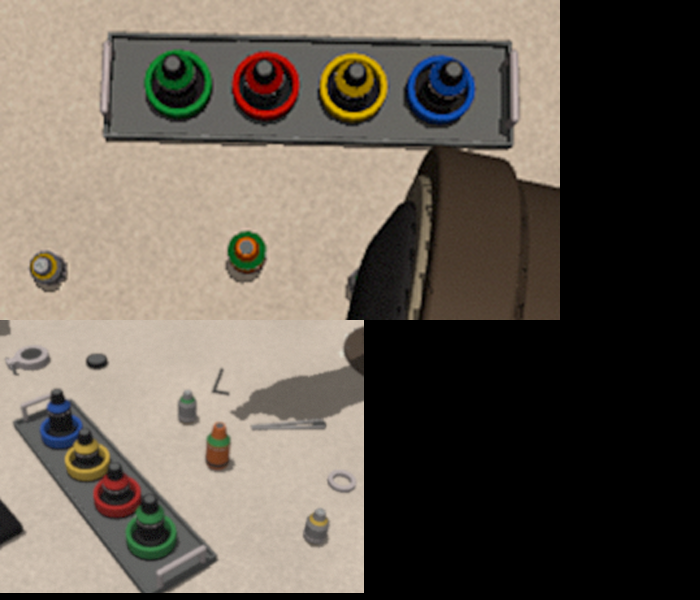

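All four stand upright in their matching nests: green (178,85), red (265,85), yellow (353,85) and blue (440,88) in the picture's upper half. The two chrome objectives and the orange one are still standing, and the arm is clear.

```bash
python3 -c "
from cell import *;print(job_done())"
```

```text
the job is handed in; nothing more can be done
None
```

I put the four black objectives upright in their matching nests, left the two chrome ones and the orange look-alike standing where they were, and handed the job in at about 30 s of the 109 s allowed; no verdict was returned.

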